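# Blow the dust off the next hair-slide blank

## Robot

A 7-joint arm with a two-finger parallel gripper is mounted at the origin on the work surface. World frame = base frame: x ahead of the robot, y to its left, z up, the work surface at z = 0. Lengths are in m, angles in degrees, forces in N, time in s.
With the tool pointing down it reaches from about 0.4 to 0.9 m from the base axis. Payload 5.6 kg.
Tool frame: the origin (TCP) lies at the very end of the fingers, on their centre line; the grasp point (between the pads) lies 19 mm behind it (env.grasp_offset is the distance from the TCP to the grasp point, in m); z points along the fingers, y is the direction in which the jaws open and shut (so a half turn about z gives the same grasp; the last joint's range is limited). The gripper opens to 92 mm and grips with 3 to 60 N. Pads are 20 mm wide; open, the fingers measure 128 mm over their backs; the gripper's body (75 mm by 189 mm) begins 69 mm behind the grasp point.
Start: joints at [-74.599, 26.786, -0.665, 91.828, 0.344, 61.387, -3.226], TCP at [0.199, 0.619, 0.215] pointing down, gripper open.
Joint ranges: [-144.91, 144.91], [-17.63, 115.5], [-89.93, 88.59], [15.96, 139.68], [-74.01, 254.01], [8.47, 105.57], [-167.45, 167.45]. Speed limits (degrees/s): [147.25, 147.25, 180, 180, 180, 180, 180].

## Interface

Orientations are given as a 3x3 rotation matrix whose columns are the frame's x, y, z axes.
In Python, from station import env, optics gives the robot as it stands. The module is installed in compiled form; this text tells all that it offers.
- The arm moves only by the shell command python3 -m crank 'ROWS' [FORCE]. ROWS is JSON, a list of rows, each an object of numbers: "tx", "ty", "tz": the shift along the tool's x, y, z in m; "twist": the turn about the tool's z in degrees; "grip": the closure in counts, from 0 (fully open) to 255 (shut). A call has 1 to 12 rows; each row shifts and turns the commanded pose from where the row before left it, along the tool's axes as they then stand; what a row does not reach is not made up. A row lasts 1/10 s, in which the tool goes at most 50 mm and 8.59 degrees, less where a joint would pass 70% of its speed; a pose out of reach is approached as far as the arm can. A call is refused whole if a number of a shift passes 0.05 or a number of a turn 8.59, either way. A call with a gripper value outside its range is refused whole. The fingers move at their own pace and stop on an object; FORCE is the grip in N (left out, the last holds). Time passes only in rows, so rows that do not move let the fingers close. It gives the time, the measured TCP pose, the force and the opening at its end, in the units of the state.
- env.read_state(): the state, without advancing time (a new reading comes with each control period).
- optics.camera(name): name is "scene" or "side" or "wrist"; returns a dict with "pixels" (384x512x3 uint8, red, green, blue), "range_z" (384x512 float32, m along the optical axis (not along the pixel's ray), 0 where there is no reading), "fx", "fy", "cx", "cy" (pixels), "cam_to_world" (4x4, takes a point from camera to world coordinates). Camera axes: x right, y up, looking along -z (the intrinsics and any distortion apply to the point x, -y, -z); pixel columns grow to the right and rows downward; lengths in m; the calibration is good to about 2 mm. A picture is of the moment at which its call begins.
- env.sign_off(): hands the job in, once; it reports no verdict.
The state is a dict: "clock": time; "joints": joint angles; "qvel": joint speeds; "joint_efforts": joint torques, N m; "position": TCP position; "tool_rot": TCP orientation; "ft_force": force on the tool from outside, world axes, zero at the start; "moment": the same for the moment, N m; "grip_width": finger opening in m.
Only numpy, scipy, OpenCV 4.12 (cv2) and the standard library are available. Lean on these libraries where they do the work, as an engineer would, in place of code of your own. Each camera call takes 0.05 s, during which the arm holds its last target.

## Task

Draw the bottom wooden blank out of the mouth of the gravity chute, leaving the blanks above it stacked in the chute, and slide it lengthwise against the middle of the backstop of the blow-off stand, so that it lies square under the nozzle. Then blow it clean with the two-speed blow gun: press the lever to its pressure point and hold the soft blow for a good second, press on past the pressure point to full blow, all the way down, and hold that for a good second, and let the lever come up. Leave everything else on the bench where it is.

Things in the scene. Friction and masses are not known exactly. Their poses are not given: they have to be found in the camera images.
- chute: Plywood gravity chute, fixed: upright box 155 x 56 x 60 mm (x, y, height), no floor or lid, 143 x 44 mm inside, side flanges 4 mm thick, 92 mm across. Origin on the bench at its middle; -x points out of its mouth. The mouth end has two gate strips (outer face 77 mm from the origin) that begin 18 mm above the bench: one blank passes beneath, the others are held back.
- blank_bottom: The bottom blank: flat hardwood bar 140 x 40 x 12 mm (its x, y, z) with two small holes, about 50 g; origin at the centre of its underside. It starts flat on the bench, in line with the chute, its near end sticking out of the mouth, 115 mm from the chute's origin (38 mm free before the gate). It is clear of the gate once its origin is 147 mm from the chute's origin.
- blank_upper1: Blank number 2 from below, the same as the bottom one, stacked in the chute on the one beneath; sinks 12 mm when the bottom one is drawn.
- blank_upper2: Blank number 3 from below, the same as the bottom one, stacked in the chute on the one beneath; sinks 12 mm when the bottom one is drawn.
- blank_upper3: Blank number 4 from below, the same as the bottom one, stacked in the chute on the one beneath; sinks 12 mm when the bottom one is drawn.
- stand: Blow-off stand, fixed; origin on the bench, front is -x. An aluminium backstop 150 mm wide (y), 25 mm high, its front face 30 mm before the origin, with a thin black mat before it; behind it a foot and a column with the blow gun: a body 30 mm thick along x, axis 150 mm above the bench, from 80 mm before the origin to 80 mm behind, a brass nozzle bent down in front, a lever along its top.
- home (a point): Where the blank's origin belongs: on the bench, 100 mm in front of the stand's origin and 70 mm (half a blank) before the backstop, straight below the nozzle. Axes as the stand's; the blank lies with its length along x.
- nozzle (a point): Tip of the brass nozzle, 90 mm above the bench, straight above home.
- lever_pad (a point): Where the lever is pressed downwards: middle of the top face of its steel plate, 26 mm wide (y) and 82 mm long, about 209 mm above the bench with the lever free, 90 mm behind (+x) its pivot. The pivot lies crosswise 70 mm in front of the stand's origin, 178 mm above the bench; the free lever rises to the rear by 0.31 rad and springs back by itself.
- first_stage (a joint): Soft first stage of the lever, rad: 0 free, 0.13 at the pressure point (pad about 12 mm down). Takes about 1.2 N at the pad to start and 3.5 N to reach the pressure point, where the soft blow is on.
- second_stage (a joint): Second stage of the lever, rad, added to the first: 0 until the press at the pad exceeds about 9 N (the pressure point), 0.13 when all the way down (pad about 12 mm lower again, about 12 N), where the full blow is on. The lever then meets a hard stop.
- jar: Bystander: glass jar with jump rings, 68 mm across, 85 mm high; origin under its centre.
- pliers: Bystander: flat-nose pliers, 150 mm, lying flat.
- cutters: Bystander: side cutters, 135 mm, lying flat.
- tape: Bystander: rolled pink tape measure, 52 mm across, 16 mm high.
- mandrel: Bystander: steel ring mandrel with wooden handle, 265 mm, lying flat.
- glue: Bystander: white glue bottle, 42 mm across, 110 mm high.
Things that resemble listed ones, but are neither listed nor needed, are in the scene too. What is shaped like the blank_bottom but pink or purple is not meant.

How it is judged (in metres and radians):
On the way, in this order (a step that is already met when the one before it is completed fails the run):
1. the bottom blank is out of the chute and the three others are still stacked in it (horizontal distance between blank_bottom and chute above 0.14 m and horizontal distance between each of blank_upper1, blank_upper2, blank_upper3 and chute below 0.012 m and height (world z) of each of blank_upper1, blank_upper2, blank_upper3 below 0.032 m and angle between each of blank_upper1, blank_upper2, blank_upper3's own z axis and vertical below 0.1 rad), for 0.1 s.
2. the bottom blank lies flat and square against the backstop under the nozzle (x of blank_bottom in the frame of home between -0.006 and 0.006 m and y of blank_bottom in the frame of home between -0.015 and 0.015 m and angle between the x axis of blank_bottom and the x axis of home, either way round below 0.12 rad and height (world z) of blank_bottom below 0.008 m), for 0.2 s.
3. the lever is held at its pressure point, first stage in, second stage not (soft blow), 0.6 s long (all of step 2 and value of joint first_stage above 0.105 rad and value of joint second_stage below 0.025 rad), for 0.6 s.
4. the lever is held down in the second stage (full blow), 0.6 s long (all of step 2 and value of joint second_stage above 0.1 rad), for 0.6 s.
At the end, for the whole second after the job is handed in: Lever fully up (first stage < 0.02 rad, second < 0.01). Bottom blank at rest, flat, within 6 mm of touching the backstop, 15 mm of its middle, 0.12 rad of square. The other three blanks lie flat (0.1 rad) one on another in the chute, within 12 mm of its middle (all of step 2 and horizontal distance between each of blank_upper1, blank_upper2, blank_upper3 and chute below 0.012 m and height (world z) of each of blank_upper1, blank_upper2, blank_upper3 below 0.032 m and angle between each of blank_upper1, blank_upper2, blank_upper3's own z axis and vertical below 0.1 rad and value of joint first_stage below 0.02 rad and value of joint second_stage below 0.01 rad and linear speed of blank_bottom below 0.02 m/s).
It fails at once if a blank above the bottom one is dragged or lifted out of the chute (more than 25 mm from its middle, or its underside over 55 mm high) (horizontal distance between any of blank_upper1, blank_upper2, blank_upper3 and chute above 0.025 m or height (world z) of any of blank_upper1, blank_upper2, blank_upper3 above 0.055 m).
It fails at once if full blow without the blank under the nozzle (over 25 mm away) (value of joint second_stage above 0.06 rad and horizontal distance between blank_bottom and home above 0.025 m).
It fails at once if one of the bystanders on the bench is moved more than 30 mm (distance of any of jar, pliers, cutters, tape, mandrel, glue from where it was at the start of the episode above 0.03 m).
It fails at once if the jar or the glue bottle is tipped (angle between any of jar, glue's own z axis and vertical above 0.4 rad).
It also fails if it takes over 67 s, if anything falls off the work surface, if the arm or the gripper's body presses on something with over 40 N, if the wrist force passes 120 N, or if a joint passes its speed limit or range.

## Working session

There is one attempt and no reset: what is moved stays moved. The work goes in short steps, Python scripts to look and compute and a shell command to move; the robot and the scene stay as the last step left them, time stands still between calls to the robot, and variables do not carry over. Pictures are saved under pics/ and viewed, and the job is handed in when it is done.

```bash
mkdir -p pics; ls
cat > h.py <<'E'
from station import env, optics
import numpy as np, cv2
def snap(n,fn):
    c=optics.camera(n); cv2.imwrite('pics/'+fn,cv2.cvtColor(c['pixels'],cv2.COLOR_RGB2BGR)); np.savez('pics/'+fn+'.npz',**c); return c
def pts(c):
    z=c['range_z']; h,w=z.shape; v,u=np.mgrid[:h,:w]
    x=(u-c['cx'])/c['fx']*z; y=-(v-c['cy'])/c['fy']*z
    P=np.stack([x,y,-z,np.ones_like(z)],-1)@c['cam_to_world'].T
    return P[...,:3]
E
python3 - <<'E'
from h import *
for n in ['scene','side','wrist']:
    c=snap(n,n+'0.png'); print(n,c['fx'],c['cx'],c['cam_to_world'].round(3).tolist(),c.keys())
s=env.read_state(); print({k:np.round(v,3).tolist() for k,v in s.items()})
E
```

```text
pics
scene 497.4619783880095 250.10906078795972 [[-0.721, -0.455, 0.522, 1.21], [0.693, -0.463, 0.553, 0.77], [-0.01, 0.76, 0.649, 1.05], [0.0, 0.0, 0.0, 1.0]] dict_keys(['pixels', 'range_z', 'fx', 'fy', 'cx', 'cy', 'cam_to_world'])
side 409.55459406197645 254.95496393189072 [[0.943, 0.232, -0.238, 0.227], [-0.332, 0.621, -0.71, -0.832], [-0.016, 0.748, 0.663, 0.906], [0.0, 0.0, 0.0, 1.0]] dict_keys(['pixels', 'range_z', 'fx', 'fy', 'cx', 'cy', 'cam_to_world'])
wrist 276.1827693431013 251.77252986241547 [[0.308, -0.911, -0.275, 0.121], [0.951, 0.294, 0.091, 0.644], [-0.002, -0.289, 0.957, 0.384], [0.0, 0.0, 0.0, 1.0]] dict_keys(['pixels', 'range_z', 'fx', 'fy', 'cx', 'cy', 'cam_to_world'])
{'clock': 0.15, 'joints': [-74.598, 26.825, -0.663, 91.865, 0.344, 61.388, -3.225], 'qvel': [0.022, -0.089, -0.076, -0.277, -0.016, 0.005, -0.013], 'joint_efforts': [0.001, -52.095, -0.012, -24.397, -0.057, 0.015, 0.0], 'position': [0.199, 0.618, 0.214], 'tool_rot': [[-0.952, 0.307, -0.0], [0.307, 0.952, -0.001], [-0.0, -0.001, -1.0]], 'ft_force': [0.373, 0.161, 0.111], 'moment': [0.007, 0.017, -0.003], 'grip_width': 0.092}
```

View pics/scene0.png

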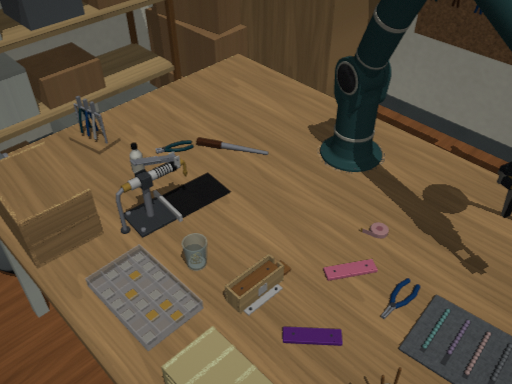

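View pics/side0.png

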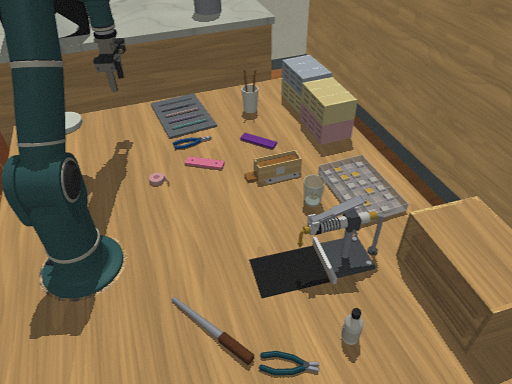

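View pics/wrist0.png

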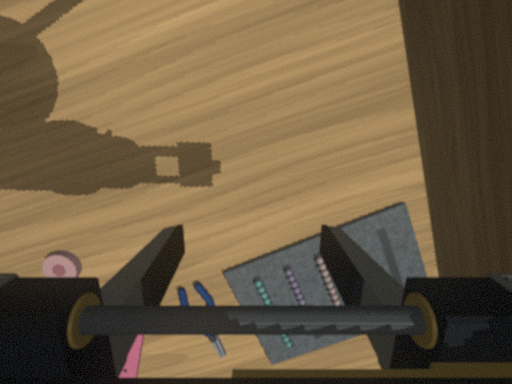

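Run:
```python
from h import *
for n,(a,b,c0,d) in {'scene':(230,330,200,330),'side':(130,210,220,330)}.items():
    i=cv2.imread(f'pics/{n}0.png')[a:b,c0:d]; cv2.imwrite(f'pics/{n}_ch.png',cv2.resize(i,None,fx=6,fy=6,interpolation=cv2.INTER_CUBIC))
i=cv2.imread('pics/side0.png')[180:310,230:400]; cv2.imwrite('pics/side_st.png',cv2.resize(i,None,fx=4.5,fy=4.5,interpolation=cv2.INTER_CUBIC))
i=cv2.imread('pics/scene0.png')[130:250,100:250]; cv2.imwrite('pics/scene_st.png',cv2.resize(i,None,fx=5,fy=5,interpolation=cv2.INTER_CUBIC))
for n,px in {'scene':[(255,285),(148,180),(196,250),(378,230),(205,190),(288,268)],'side':[(277,168),(345,220),(313,190),(352,325),(251,178),(301,238),(159,180)]}.items():
    c=dict(np.load(f'pics/{n}0.png.npz')); P=pts(c)
    for u,v in px: print(n,u,v,P[v,u].round(3))
```

```text
scene 255 285 [0.671 0.212 0.057]
scene 148 180 [ 0.685 -0.203  0.157]
scene 196 250 [0.716 0.039 0.084]
scene 378 230 [0.259 0.295 0.016]
scene 205 190 [ 0.493 -0.201  0.003]
scene 288 268 [0.542 0.206 0.01 ]
side 277 168 [0.639 0.16  0.042]
side 345 220 [ 0.665 -0.23   0.162]
side 313 190 [ 0.686 -0.015  0.076]
side 352 325 [ 0.574 -0.45   0.077]
side 251 178 [0.552 0.176 0.012]
side 301 238 [ 0.552 -0.219  0.127]
side 159 180 [0.256 0.269 0.016]
```

View pics/scene_ch.png

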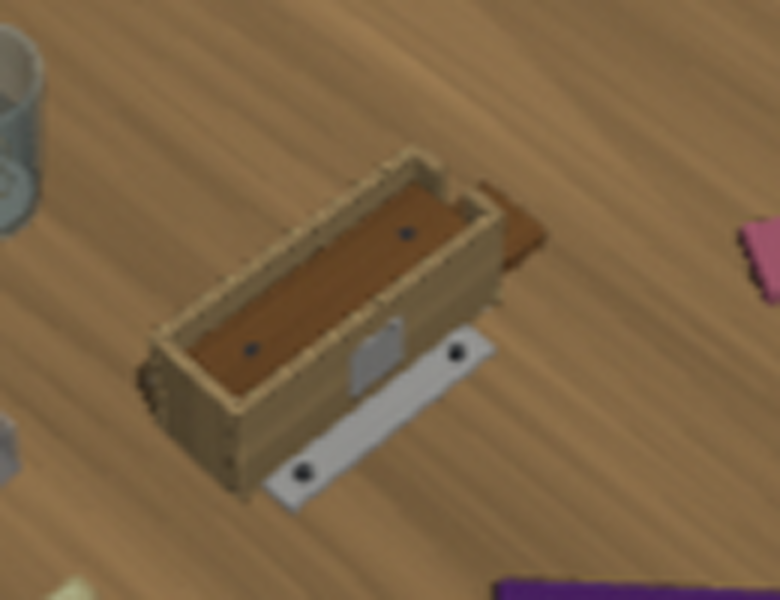

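View pics/side_ch.png

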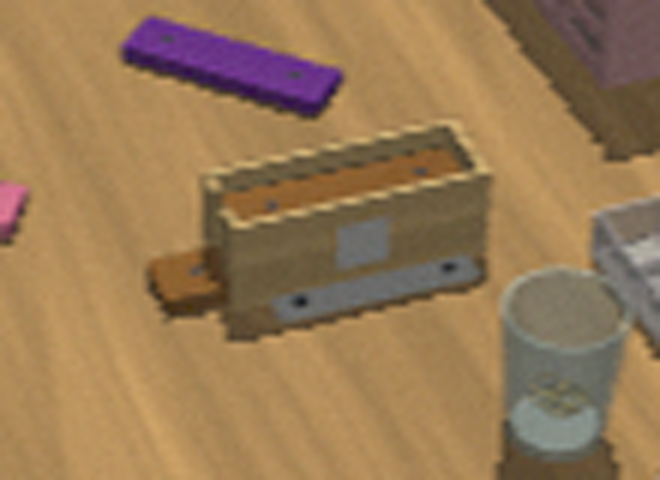

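View pics/side_st.png

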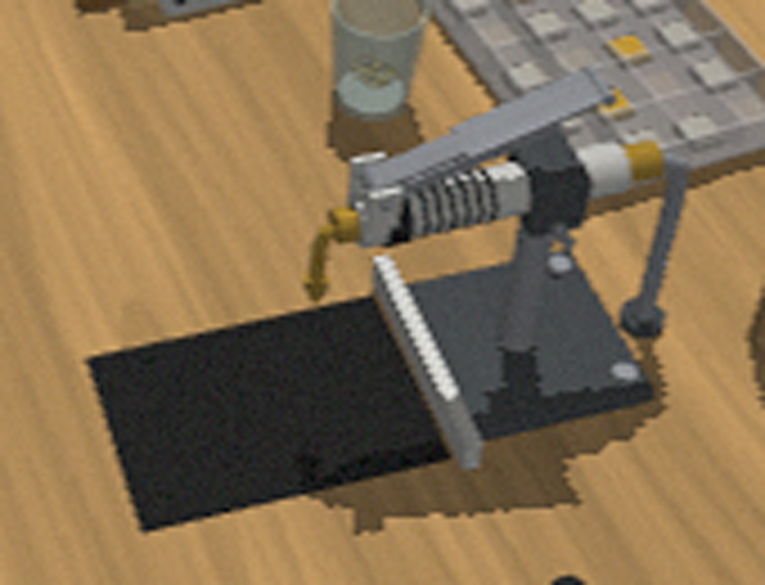

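View pics/scene_st.png

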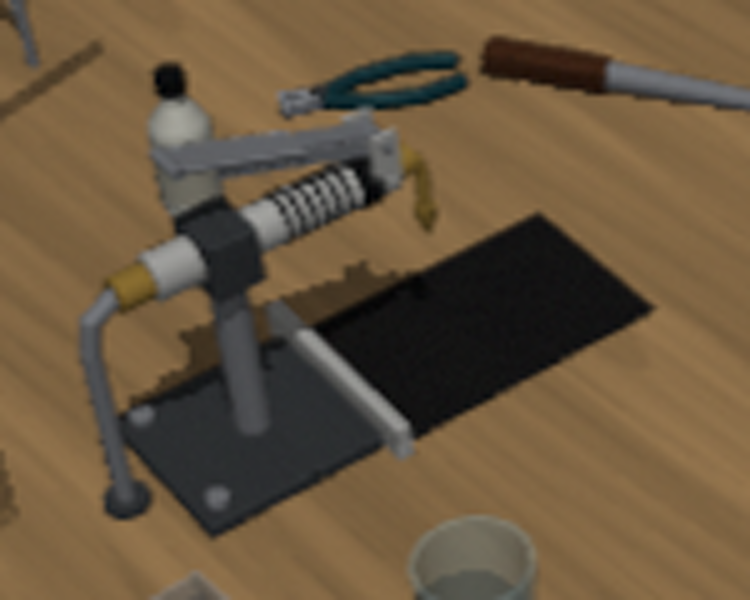

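Run:
```python
from h import *
A={}
for n in ['scene','side']:
    c=dict(np.load(f'pics/{n}0.png.npz')); P=pts(c); I=c['pixels'].astype(int); A[n]=(P,I)
    x,y,z=P[...,0],P[...,1],P[...,2]
    box=(x>.5)&(x<.8)&(y>.08)&(y<.3)
    r=box&(z>.052)&(z<.068); R=cv2.minAreaRect(P[r][:,:2].astype(np.float32)*1000); print(n,'rim',r.sum(),R, np.median(z[r]))
    q=box&(z>.007)&(z<.017)&(I[...,0]-I[...,2]>60)&(x<.6)&(I[...,0]<150)
    R=cv2.minAreaRect(P[q][:,:2].astype(np.float32)*1000); print('blank',q.sum(),R, np.median(z[q]))
    s=(x>.4)&(x<.85)&(y>-.4)&(y<-.05)
    m=s&(z<.01)&(I.max(-1)<45); m=cv2.morphologyEx(m.astype(np.uint8),cv2.MORPH_OPEN,np.ones((3,3)))>0
    R=cv2.minAreaRect(P[m][:,:2].astype(np.float32)*1000); print('mat',m.sum(),R)
    b=s&(z>.019)&(z<.029)&(I.min(-1)>90)
    R=cv2.minAreaRect(P[b][:,:2].astype(np.float32)*1000); print('backstop',b.sum(),R,np.median(z[b]))
    l=s&(z>.175)&(z<.24)
    R=cv2.minAreaRect(P[l][:,:2].astype(np.float32)*1000); print('lever',l.sum(),R); 
    vx=cv2.fitLine(P[l][:,:2].astype(np.float32),cv2.DIST_L2,0,.01,.01).ravel(); print(vx)
    k=s&(z>.085)&(z<.105); print('nozzle',k.sum(),P[k].mean(0))
```

```text
scene rim 522 ((650.6843872070312, 190.75372314453125), (59.494789123535156, 158.9552459716797), 88.96269989013672) 0.0587839777780077
blank 41 ((576.056884765625, 235.30221557617188), (124.0438003540039, 31.3374080657959), 56.119937896728516) 0.01239841890589588
mat 1437 ((520.4651489257812, -212.11866760253906), (135.3968048095703, 177.96401977539062), 84.3621826171875)
backstop 174 ((741.0028076171875, -180.35499572753906), (279.5967712402344, 158.20281982421875), 24.82823944091797) 0.024440121548081395
lever 346 ((641.9398803710938, -218.0719757080078), (35.39426040649414, 138.48785400390625), 86.21802520751953)
[ 0.9949834  -0.10004041  0.6416255  -0.21617398]
nozzle 116 [ 0.75666518 -0.23713771  0.09546769]
side rim 265 ((650.4994506835938, 188.6560516357422), (62.544944763183594, 157.39723205566406), 87.69747924804688) 0.057697835007030296
blank 65 ((553.5084228515625, 196.8856201171875), (50.140472412109375, 36.83616638183594), 84.45990753173828) 0.011162129993164238
mat 2560 ((525.2224731445312, -212.233154296875), (130.88636779785156, 186.93995666503906), 85.38358306884766)
backstop 201 ((708.1458740234375, -159.25669860839844), (313.45782470703125, 116.08003997802734), 36.58610534667969) 0.02459377520985584
lever 595 ((640.716064453125, -223.12539672851562), (35.38332748413086, 138.39247131347656), 84.52056884765625)
[ 0.99760604 -0.06915358  0.6383908  -0.22368681]
nozzle 473 [ 0.80320394 -0.31577589  0.09332183]
```

```bash
cat >> h.py <<'E'
def ray(c,u,v,z):
    M=c['cam_to_world']; d=M[:3,:3]@np.array([(u-c['cx'])/c['fx'],-(v-c['cy'])/c['fy'],-1]); o=M[:3,3]
    return (o+d*(z-o[2])/d[2])[:2]
E
python3 - <<'E'
from h import *
C={n:dict(np.load(f'pics/{n}0.png.npz')) for n in ['scene','side']}
def R(n,l,s,o,z,t):
    for p in l: print(n,t,p,ray(C[n],p[0]/s+o[0]-.4,p[1]/s+o[1]-.4,z).round(4))
R('scene',[(412,150),(152,337),(238,405),(502,212)],6,(200,230),.06,'rim')
R('side',[(205,177),(458,122),(492,175),(225,225)],6,(220,130),.06,'rim')
R('scene',[(545,237),(482,184)],6,(200,230),.012,'blank')
R('side',[(150,265),(172,300)],6,(220,130),.012,'blank')
R('side',[(378,258),(450,395),(472,440)],4.5,(230,180),.025,'bs')
R('scene',[(300,330),(405,435)],5,(100,130),.025,'bs')
R('side',[(90,358),(145,530)],4.5,(230,180),.001,'mat')
R('scene',[(540,213),(652,307)],5,(100,130),.001,'mat')
R('side',[(317,297)],4.5,(230,180),.09,'noz')
R('scene',[(430,228)],5,(100,130),.09,'noz')
for n in C:
    P=pts(C[n]); s=(P[...,0]>.5)&(P[...,0]<.85)&(P[...,1]>-.4)&(P[...,1]<-.05)&(P[...,2]>.17)
    Q=P[s]; 
    for a in np.arange(.56,.74,.01):
        k=abs(Q[:,0]-a)<.005
        if k.sum()>3: print(n,round(a,3),k.sum(),'y',Q[k,1].min().round(3),Q[k,1].max().round(3),'zmax',np.percentile(Q[k,2],90).round(3))
E
```

```text
scene rim (412, 150) [0.5784 0.1665]
scene rim (152, 337) [0.7275 0.163 ]
scene rim (238, 405) [0.7253 0.2128]
scene rim (502, 212) [0.5759 0.2181]
side rim (205, 177) [0.575  0.2117]
side rim (458, 122) [0.729  0.2093]
side rim (492, 175) [0.7268 0.1566]
side rim (225, 225) [0.5711 0.167 ]
scene blank (545, 237) [0.5419 0.2146]
scene blank (482, 184) [0.5396 0.1738]
side blank (150, 265) [0.5383 0.2043]
side blank (172, 300) [0.5402 0.1708]
side bs (378, 258) [ 0.6294 -0.1474]
side bs (450, 395) [ 0.6228 -0.2591]
side bs (472, 440) [ 0.6199 -0.2922]
scene bs (300, 330) [ 0.6248 -0.2592]
scene bs (405, 435) [ 0.6356 -0.1396]
side mat (90, 358) [ 0.4381 -0.1418]
side mat (145, 530) [ 0.4277 -0.2692]
scene mat (540, 213) [ 0.4267 -0.2664]
scene mat (652, 307) [ 0.4371 -0.1432]
side noz (317, 297) [ 0.554  -0.2128]
scene noz (430, 228) [ 0.5502 -0.2144]
scene 0.57 4 y -0.231 -0.201 zmax 0.184
scene 0.58 32 y -0.231 -0.196 zmax 0.186
scene 0.59 32 y -0.231 -0.198 zmax 0.187
scene 0.6 24 y -0.226 -0.204 zmax 0.191
scene 0.61 23 y -0.226 -0.202 zmax 0.193
scene 0.62 24 y -0.23 -0.205 zmax 
[... 253 characters left out ...]
ene 0.69 23 y -0.236 -0.2 zmax 0.219
scene 0.7 25 y -0.24 -0.209 zmax 0.223
scene 0.71 20 y -0.239 -0.203 zmax 0.226
side 0.57 21 y -0.233 -0.199 zmax 0.184
side 0.58 62 y -0.235 -0.2 zmax 0.185
side 0.59 44 y -0.234 -0.2 zmax 0.186
side 0.6 40 y -0.23 -0.208 zmax 0.19
side 0.61 40 y -0.231 -0.206 zmax 0.192
side 0.62 41 y -0.23 -0.208 zmax 0.196
side 0.63 47 y -0.235 -0.208 zmax 0.2
side 0.64 43 y -0.235 -0.21 zmax 0.203
side 0.65 46 y -0.237 -0.21 zmax 0.207
side 0.66 44 y -0.237 -0.21 zmax 0.21
side 0.67 46 y -0.239 -0.211 zmax 0.213
side 0.68 42 y -0.238 -0.213 zmax 0.216
side 0.69 39 y -0.239 -0.213 zmax 0.218
side 0.7 41 y -0.239 -0.214 zmax 0.223
side 0.71 14 y -0.24 -0.212 zmax 0.223
```

```bash
python3 -m crank '[{"twist":-4},{"twist":-8},{"twist":-4.1},{"tx":-0.01,"ty":-0.012},{"tx":-0.023,"ty":-0.026},{"tx":-0.023,"ty":-0.026},{"tx":-0.023,"ty":-0.026},{"tx":-0.023,"ty":-0.026},{"tx":-0.023,"ty":-0.026},{"tx":-0.023,"ty":-0.026},{"tx":-0.023,"ty":-0.026},{"tx":-0.023,"ty":-0.026}]' 30
```

```text
invalid input at $[0]: expected keys tx, ty, tz, twist, grip
```

```bash
python3 -m crank '[{"tx":0,"ty":0,"tz":0,"twist":-4,"grip":0},{"tx":0,"ty":0,"tz":0,"twist":-8,"grip":0},{"tx":0,"ty":0,"tz":0,"twist":-4.1,"grip":0},{"tx":-0.01,"ty":-0.012,"tz":0,"twist":0,"grip":0},{"tx":-0.023,"ty":-0.026,"tz":0,"twist":0,"grip":0},{"tx":-0.023,"ty":-0.026,"tz":0,"twist":0,"grip":0},{"tx":-0.023,"ty":-0.026,"tz":0,"twist":0,"grip":0},{"tx":-0.023,"ty":-0.026,"tz":0,"twist":0,"grip":0},{"tx":-0.023,"ty":-0.026,"tz":0,"twist":0,"grip":0},{"tx":-0.023,"ty":-0.026,"tz":0,"twist":0,"grip":0},{"tx":-0.023,"ty":-0.026,"tz":0,"twist":0,"grip":0},{"tx":-0.01,"ty":-0.012,"tz":0,"twist":0,"grip":0}]' 30
cat > w.py <<'E'
import sys
from h import *
# usage: w.py x y z yaw(of tool x +180)
s=env.read_state(); p=np.array(s['position']); R=np.array(s['tool_rot'])
print('clk',s['clock'],'p',p.round(4),'yaw',round(np.degrees(np.arctan2(-R[1,0],-R[0,0])),2),'f',np.round(s['ft_force'],2),'g',round(s['grip_width'],4))
if len(sys.argv)>4:
    t=np.array([float(a) for a in sys.argv[1:4]]); yw=np.radians(float(sys.argv[4])); 
    print('now-axes',(R.T@(t-p)).round(4),'twist',-round(np.degrees(yw-np.arctan2(-R[1,0],-R[0,0])),2))
    c,n=np.cos(yw),np.sin(yw); R2=np.array([[-c,-n,0],[-n,c,0],[0,0,-1]]); print('after-turn axes',(R2.T@(t-p)).round(4))
E
python3 w.py .551 .191 .1 -1.8
```

```text
clock: 1.35
position: [0.3768, 0.4031, 0.2146]
tool_rot: [[-0.999, 0.038, 0.001], [0.038, 0.999, -0.001], [-0.001, -0.001, -1.0]]
ft_force: [0.6, -0.2, -1.0]
grip_width: 0.0919
clk 1.35 p [0.3768 0.4031 0.2146] yaw -2.18 f [ 0.58 -0.2  -0.99] g 0.0919
now-axes [-0.1821 -0.2052  0.1151] twist -0.38
after-turn axes [-0.1808 -0.2065  0.1146]
```

```bash
python3 -m crank '[{"tx":-0.012,"ty":-0.014,"tz":0,"twist":0,"grip":0},{"tx":-0.025,"ty":-0.029,"tz":0.01,"twist":0,"grip":0},{"tx":-0.025,"ty":-0.029,"tz":0.015,"twist":0,"grip":0},{"tx":-0.025,"ty":-0.029,"tz":0.015,"twist":0,"grip":0},{"tx":-0.025,"ty":-0.029,"tz":0.015,"twist":0,"grip":0},{"tx":-0.025,"ty":-0.029,"tz":0.015,"twist":0,"grip":0},{"tx":-0.025,"ty":-0.028,"tz":0.015,"twist":0,"grip":0},{"tx":-0.012,"ty":-0.013,"tz":0.01,"twist":0,"grip":0},{"tx":-0.005,"ty":-0.005,"tz":0.005,"twist":0,"grip":0},{"tx":0,"ty":0,"tz":0,"twist":0,"grip":0},{"tx":0,"ty":0,"tz":0,"twist":0,"grip":0}]'
python3 w.py .551 .191 .004 -1.8
python3 - <<'E'
from h import *
snap('wrist','wrist1.png'); snap('side','side1.png')
E
```

```text
clock: 2.45
position: [0.5459, 0.1984, 0.1149]
tool_rot: [[-1.0, 0.029, -0.0], [0.029, 1.0, 0.001], [0.0, 0.001, -1.0]]
ft_force: [0.6, -0.0, 1.0]
grip_width: 0.092
clk 2.45 p [0.5459 0.1984 0.1149] yaw -1.68 f [ 0.57 -0.04  0.98] g 0.092
now-axes [-0.0054 -0.0073  0.1109] twist 0.12
after-turn axes [-0.0054 -0.0072  0.1109]
```

View pics/wrist1.png

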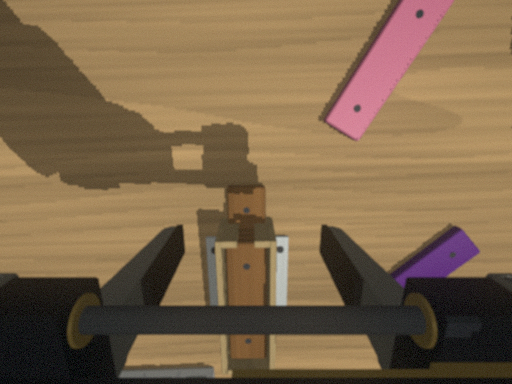

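View pics/side1.png

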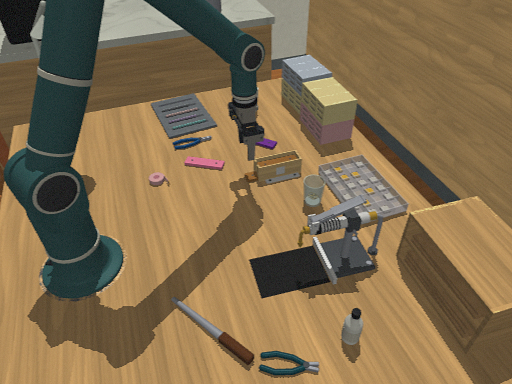

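Wrist view: the blank's free end is at columns 227–266, row 185, the mouth at row ~220. I ray-cast it for a second measurement.

Run:
```python
from h import *
c=dict(np.load('pics/wrist1.png.npz'))
for u,v in [(227.5,185.5),(264.5,185.5),(228,216),(265.5,216)]: print('top',ray(c,u,v,.012).round(4))
for u,v in [(217,246),(273.5,246),(247,222)]: print('rim',ray(c,u,v,.06).round(4))
I=c['pixels'].astype(int); print(I[200,218:274,0].tolist())
```

```text
top [0.5354 0.1747]
top [0.5365 0.2125]
top [0.5688 0.1733]
top [0.57  0.213]
rim [0.579  0.1668]
rim [0.5805 0.2178]
rim [0.5565 0.1947]
[161, 163, 161, 160, 160, 161, 149, 125, 96, 86, 101, 116, 120, 120, 120, 121, 125, 130, 131, 133, 127, 129, 125, 127, 133, 136, 128, 131, 131, 129, 134, 133, 137, 134, 131, 136, 137, 139, 137, 142, 140, 137, 137, 130, 133, 128, 127, 139, 153, 157, 156, 157, 158, 159, 160, 158]
```

```bash
python3 -m crank '[{"tx":-0.004,"ty":-0.0065,"tz":0.015,"twist":0,"grip":0},{"tx":0,"ty":0,"tz":0.02,"twist":0,"grip":0},{"tx":0,"ty":0,"tz":0.02,"twist":0,"grip":0},{"tx":0,"ty":0,"tz":0.02,"twist":0,"grip":0},{"tx":0,"ty":0,"tz":0.015,"twist":0,"grip":0},{"tx":0,"ty":0,"tz":0.01,"twist":0,"grip":0},{"tx":0,"ty":0,"tz":0.005,"twist":0,"grip":0},{"tx":0,"ty":0,"tz":0,"twist":0,"grip":0},{"tx":0,"ty":0,"tz":0,"twist":0,"grip":0}]'
python3 w.py .550 .192 .004 -1.8
```

```text
clock: 3.45
position: [0.5509, 0.1903, 0.0102]
tool_rot: [[-1.0, 0.031, 0.001], [0.031, 1.0, 0.0], [-0.001, 0.0, -1.0]]
ft_force: [-0.3, -0.1, -0.3]
grip_width: 0.0922
clk 3.45 p [0.5509 0.1903 0.0102] yaw -1.77 f [-0.26 -0.1  -0.34] g 0.0922
now-axes [0.001  0.0017 0.0062] twist 0.03
after-turn axes [0.001  0.0017 0.0062]
```

```bash
python3 -m crank '[{"tx":0,"ty":0.001,"tz":0.003,"twist":0,"grip":0},{"tx":0,"ty":0.001,"tz":0.003,"twist":0,"grip":60},{"tx":0,"ty":0,"tz":0,"twist":0,"grip":120},{"tx":0,"ty":0,"tz":0,"twist":0,"grip":160},{"tx":0,"ty":0,"tz":0,"twist":0,"grip":200},{"tx":0,"ty":0,"tz":0,"twist":0,"grip":200},{"tx":0,"ty":0,"tz":0,"twist":0,"grip":200},{"tx":0,"ty":0,"tz":0,"twist":0,"grip":200},{"tx":0,"ty":0,"tz":0,"twist":0,"grip":200}]' 25
python3 w.py .550 .192 .004 -1.8
```

```text
clock: 4.35
position: [0.5505, 0.1922, 0.0037]
tool_rot: [[-1.0, 0.031, 0.0], [0.031, 1.0, 0.0], [-0.0, 0.0, -1.0]]
ft_force: [1.4, 0.4, -0.1]
grip_width: 0.0397
clk 4.35 p [0.5505 0.1922 0.0037] yaw -1.76 f [ 1.44  0.41 -0.13] g 0.0397
now-axes [ 0.0005 -0.0002 -0.0003] twist 0.04
after-turn axes [ 0.0005 -0.0002 -0.0003]
```

```bash
python3 -m crank '[{"tx":0.004,"ty":0,"tz":0,"twist":0,"grip":200},{"tx":0.008,"ty":0,"tz":0,"twist":0,"grip":200},{"tx":0.012,"ty":0,"tz":0,"twist":0,"grip":200},{"tx":0.012,"ty":0,"tz":0,"twist":0,"grip":200},{"tx":0.012,"ty":0,"tz":0,"twist":0,"grip":200},{"tx":0.012,"ty":0,"tz":0,"twist":0,"grip":200},{"tx":0.012,"ty":0,"tz":0,"twist":0,"grip":200},{"tx":0.012,"ty":0,"tz":0,"twist":0,"grip":200},{"tx":0.012,"ty":0,"tz":0,"twist":0,"grip":200},{"tx":0.012,"ty":0,"tz":0,"twist":0,"grip":200},{"tx":0.006,"ty":0,"tz":0,"twist":0,"grip":200},{"tx":0.004,"ty":0,"tz":0,"twist":0,"grip":200}]'
python3 -m crank '[{"tx":0,"ty":0,"tz":0,"twist":0,"grip":200},{"tx":0,"ty":0,"tz":0,"twist":0,"grip":200},{"tx":0,"ty":0,"tz":0,"twist":0,"grip":200}]'
python3 w.py
python3 - <<'E'
from h import *
snap('wrist','wrist2.png'); snap('side','side2.png');snap('scene','scene2.png')
i=np.hstack([cv2.resize(cv2.imread('pics/scene2.png')[200:340,180:380],None,fx=2,fy=2),cv2.resize(cv2.imread('pics/side2.png')[100:240,190:390],None,fx=2,fy=2)]); cv2.imwrite('pics/c2.png',i)
E
```

```text
clock: 5.55
position: [0.4317, 0.1958, 0.0036]
tool_rot: [[-1.0, 0.03, -0.0], [0.03, 1.0, -0.0], [0.0, -0.0, -1.0]]
ft_force: [0.3, -0.2, -0.4]
grip_width: 0.0396
clock: 5.85
position: [0.4316, 0.1958, 0.0036]
tool_rot: [[-1.0, 0.031, -0.002], [0.031, 1.0, -0.0], [0.002, -0.0, -1.0]]
ft_force: [-4.0, 0.4, 6.3]
grip_width: 0.0397
clk 5.85 p [0.4316 0.1958 0.0036] yaw -1.76 f [-4.    0.42  6.33] g 0.0397
```

View pics/c2.png

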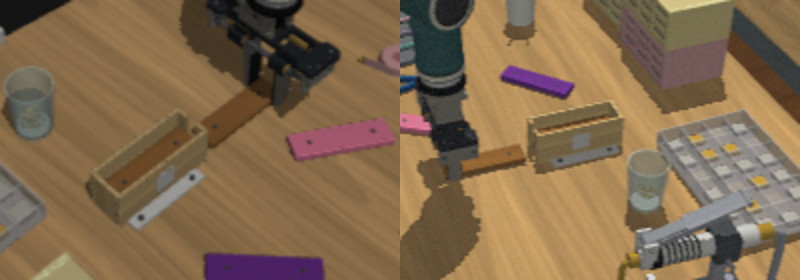

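View pics/wrist2.png

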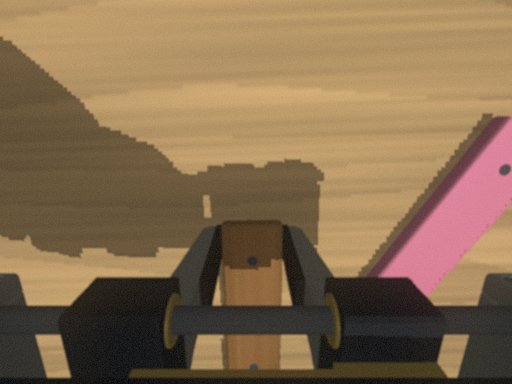

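```bash
python3 -m crank '[{"tx":0,"ty":0,"tz":-0.005,"twist":0,"grip":200},{"tx":0,"ty":0,"tz":-0.01,"twist":1.5,"grip":200},{"tx":0,"ty":0,"tz":0,"twist":1.5,"grip":200},{"tx":-0.002,"ty":-0.012,"tz":0,"twist":0,"grip":200},{"tx":-0.004,"ty":-0.025,"tz":0,"twist":0,"grip":200},{"tx":-0.004,"ty":-0.025,"tz":0,"twist":0,"grip":200},{"tx":-0.004,"ty":-0.025,"tz":0,"twist":0,"grip":200},{"tx":-0.004,"ty":-0.025,"tz":0,"twist":0,"grip":200},{"tx":-0.004,"ty":-0.025,"tz":0,"twist":0,"grip":200},{"tx":-0.004,"ty":-0.025,"tz":0,"twist":0,"grip":200},{"tx":-0.004,"ty":-0.025,"tz":0,"twist":0,"grip":200},{"tx":-0.002,"ty":-0.012,"tz":0,"twist":0,"grip":200}]' 30
python3 w.py .462 -.207 .018 -4.7
python3 - <<'E'
from h import *
snap('side','side3.png')
E
```

```text
clock: 7.2
position: [0.4475, -0.0083, 0.0185]
tool_rot: [[-0.996, 0.087, -0.0], [0.087, 0.996, -0.001], [0.0, -0.001, -1.0]]
ft_force: [0.6, -0.2, -0.5]
grip_width: 0.0392
clk 7.2 p [ 0.4475 -0.0083  0.0185] yaw -4.98 f [ 0.58 -0.19 -0.52] g 0.0392
now-axes [-0.0317 -0.1966  0.0007] twist -0.28
after-turn axes [-0.0308 -0.1968  0.0005]
```

View pics/side3.png

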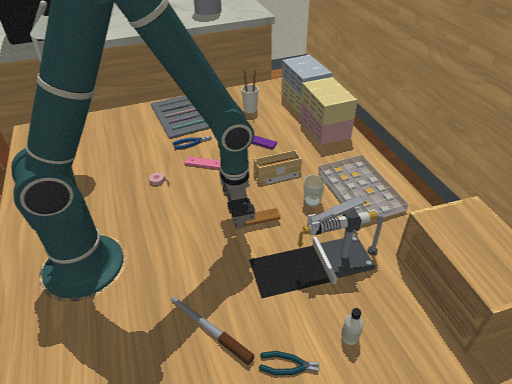

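```bash
python3 -m crank '[{"tx":-0.002,"ty":-0.012,"tz":0,"twist":0,"grip":200},{"tx":-0.004,"ty":-0.025,"tz":0,"twist":0,"grip":200},{"tx":-0.004,"ty":-0.025,"tz":0,"twist":0,"grip":200},{"tx":-0.004,"ty":-0.025,"tz":0,"twist":0,"grip":200},{"tx":-0.004,"ty":-0.025,"tz":0,"twist":0,"grip":200},{"tx":-0.004,"ty":-0.025,"tz":0,"twist":0,"grip":200},{"tx":-0.004,"ty":-0.025,"tz":0,"twist":0,"grip":200},{"tx":-0.003,"ty":-0.02,"tz":0,"twist":0,"grip":200},{"tx":-0.002,"ty":-0.01,"tz":0,"twist":0,"grip":200},{"tx":0,"ty":-0.005,"tz":0,"twist":0,"grip":200},{"tx":0,"ty":0,"tz":0,"twist":0,"grip":200},{"tx":0,"ty":0,"tz":0,"twist":0,"grip":200}]' 30
python3 w.py .4967 -.2099 .0045 -4.7
python3 - <<'E'
from h import *
snap('side','side4.png');snap('scene','scene4.png'); snap('wrist','wrist4.png')
i=np.hstack([cv2.resize(cv2.imread('pics/scene4.png')[120:250,100:230],None,fx=3,fy=3,interpolation=2),cv2.resize(cv2.imread('pics/side4.png')[180:310,230:360],None,fx=3,fy=3,interpolation=2)]); cv2.imwrite('pics/c4.png',i)
E
```

```text
clock: 8.45
position: [0.4624, -0.2028, 0.0185]
tool_rot: [[-0.997, 0.082, -0.0], [0.082, 0.997, 0.001], [0.0, 0.001, -1.0]]
ft_force: [0.1, -0.7, -0.7]
grip_width: 0.0396
clk 8.45 p [ 0.4624 -0.2028  0.0185] yaw -4.68 f [ 0.12 -0.66 -0.74] g 0.0396
now-axes [-0.0348 -0.0043  0.014 ] twist 0.02
after-turn axes [-0.0348 -0.0043  0.014 ]
```

View pics/c4.png

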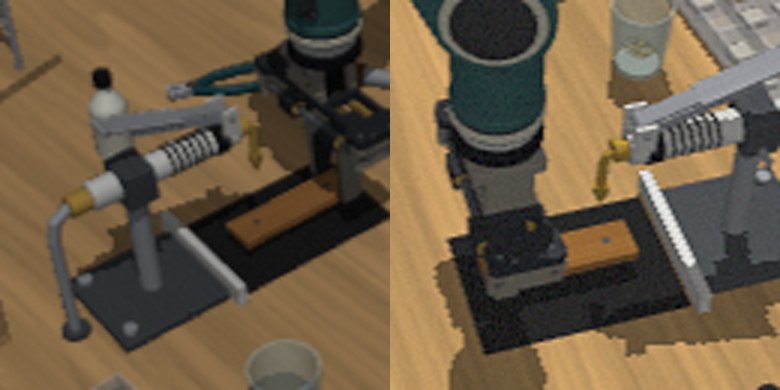

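View pics/wrist4.png

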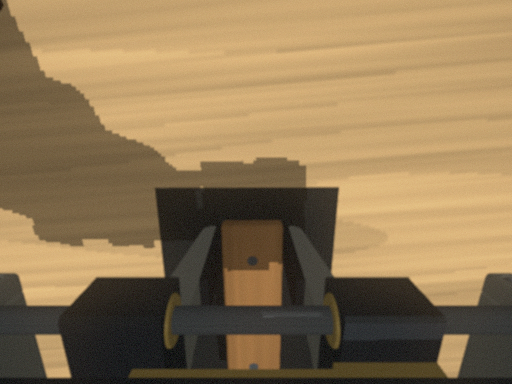

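Run:
```python
from h import *
c=dict(np.load('pics/wrist4.png.npz'));I=c['pixels'].astype(int)
for v in (195,210): 
    d=np.where(I[v].max(-1)<48)[0]; print(v,d.min(),d.max())
print('mat',[ray(c,u,v,0.001).round(4) for u,v in [(157.5,188),(337,188),(159.5,215),(334,215)]])
a,b=[ray(c,u,223,.03) for u in (222,283)]; print('blank',a,b,(a+b)/2)
R=np.radians(-4.7); ex=np.array([np.cos(R),np.sin(R)]); ey=np.array([-ex[1],ex[0]])
m=(ray(c,157.5,188,.001)+ray(c,337,188,.001))/2
print('mat mid',m,'blank lateral',((a+b)/2-m)@ey,'tcp lat',(np.array([.4624,-.2028])-m)@ey,'mat yaw',np.degrees(np.arctan2(*((ray(c,337,188,.001)-ray(c,157.5,188,.001))*[-1,1]))))
```

```text
195 157 306
210 159 320
mat [array([ 0.4265, -0.2659]), array([ 0.437 , -0.1395]), array([ 0.4468, -0.2682]), array([ 0.4573, -0.1416])]
blank [ 0.4450216  -0.21920858] [ 0.44814498 -0.18143747] [ 0.44658329 -0.20032302]
mat mid [ 0.4317598  -0.20274364] blank lateral 0.0036270904409412435 tcp lat 0.0024544390205108063 mat yaw -4.724550036951255
```

```bash
python3 -m crank '[{"tx":-0.005,"ty":-0.0035,"tz":0.005,"twist":0,"grip":200},{"tx":-0.01,"ty":0,"tz":0.005,"twist":0,"grip":200},{"tx":-0.005,"ty":0,"tz":0.003,"twist":0,"grip":200},{"tx":-0.003,"ty":0,"tz":0.001,"twist":0,"grip":200},{"tx":-0.002,"ty":0,"tz":0,"twist":0,"grip":200},{"tx":0,"ty":0,"tz":0,"twist":0,"grip":200},{"tx":0,"ty":0,"tz":0,"twist":0,"grip":200}]' 30
python3 w.py .4967 -.2099 .0045 -4.7
python3 - <<'E'
from h import *
snap('side','side5.png');snap('scene','scene5.png')
i=np.hstack([cv2.resize(cv2.imread('pics/scene5.png')[120:250,100:230],None,fx=3,fy=3,interpolation=2),cv2.resize(cv2.imread('pics/side5.png')[180:310,230:360],None,fx=3,fy=3,interpolation=2)]); cv2.imwrite('pics/c5.png',i)
E
```

```text
clock: 9.3
position: [0.4868, -0.2096, 0.0046]
tool_rot: [[-0.997, 0.083, -0.0], [0.083, 0.997, 0.0], [0.0, 0.0, -1.0]]
ft_force: [0.0, -0.2, -1.2]
grip_width: 0.0396
clk 9.3 p [ 0.4868 -0.2096  0.0046] yaw -4.77 f [ 0.02 -0.2  -1.19] g 0.0396
now-axes [-0.0098  0.0005  0.0001] twist -0.07
after-turn axes [-0.0098  0.0005  0.0001]
```

View pics/c5.png

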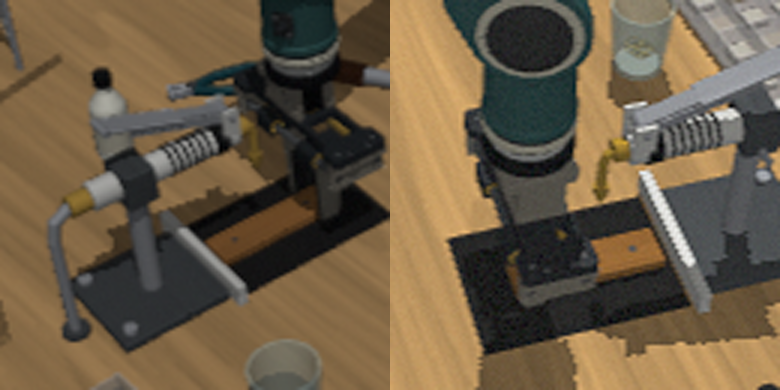

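```bash
python3 -m crank '[{"tx":-0.002,"ty":0,"tz":0,"twist":0,"grip":200},{"tx":-0.002,"ty":0,"tz":0,"twist":0,"grip":200},{"tx":-0.002,"ty":0,"tz":0,"twist":0,"grip":200},{"tx":-0.002,"ty":0,"tz":0,"twist":0,"grip":200},{"tx":0,"ty":0,"tz":0,"twist":0,"grip":200}]' 
for i in 1 2 3 4; do python3 -m crank '[{"tx":-0.001,"ty":0,"tz":0,"twist":0,"grip":200},{"tx":0,"ty":0,"tz":0,"twist":0,"grip":200}]' | egrep 'posi|force'; done
```

```text
clock: 9.9
position: [0.4954, -0.2103, 0.0046]
tool_rot: [[-0.997, 0.083, 0.0], [0.083, 0.997, -0.0], [-0.0, -0.0, -1.0]]
ft_force: [0.4, -0.4, -0.3]
grip_width: 0.0397
position: [0.4959, -0.2104, 0.0045]
ft_force: [-0.5, -0.3, -0.5]
position: [0.496, -0.2103, 0.0043]
ft_force: [-3.1, 1.4, -0.3]
position: [0.4961, -0.2103, 0.004]
ft_force: [-6.0, 0.4, 0.6]
position: [0.4961, -0.2102, 0.0038]
ft_force: [-6.0, 0.9, 1.2]
```

```bash
python3 -m crank '[{"tx":0.001,"ty":0,"tz":0,"twist":0,"grip":200},{"tx":0.001,"ty":0,"tz":0,"twist":0,"grip":130},{"tx":0,"ty":0,"tz":0,"twist":0,"grip":100},{"tx":0,"ty":0,"tz":0,"twist":0,"grip":80},{"tx":0,"ty":0,"tz":0,"twist":0,"grip":80},{"tx":0.01,"ty":0,"tz":0,"twist":0,"grip":80},{"tx":0.015,"ty":0,"tz":-0.005,"twist":0,"grip":80},{"tx":0.015,"ty":0,"tz":-0.01,"twist":0,"grip":80},{"tx":0.015,"ty":0,"tz":-0.02,"twist":0,"grip":80},{"tx":0.01,"ty":0,"tz":-0.03,"twist":0,"grip":80},{"tx":0,"ty":0,"tz":-0.03,"twist":0,"grip":80},{"tx":0,"ty":0,"tz":-0.03,"twist":0,"grip":80}]'
python3 - <<'E'
from h import *
snap('side','side6.png');snap('scene','scene6.png');snap('wrist','wrist6.png')
i=np.hstack([cv2.resize(cv2.imread('pics/scene6.png')[120:250,100:230],None,fx=3,fy=3,interpolation=2),cv2.resize(cv2.imread('pics/side6.png')[180:310,230:360],None,fx=3,fy=3,interpolation=2)]); cv2.imwrite('pics/c6.png',i)
E
```

```text
clock: 11.9
position: [0.4309, -0.205, 0.1306]
tool_rot: [[-0.996, 0.084, -0.0], [0.084, 0.996, 0.0], [0.0, 0.0, -1.0]]
ft_force: [0.1, 0.5, -0.5]
grip_width: 0.0631
```

View pics/c6.png

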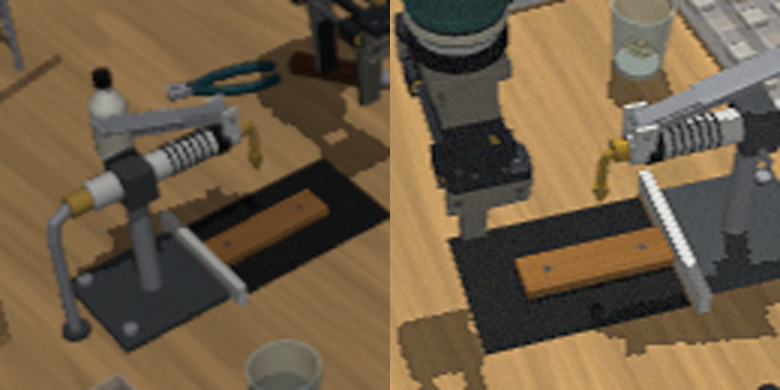

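View pics/wrist6.png

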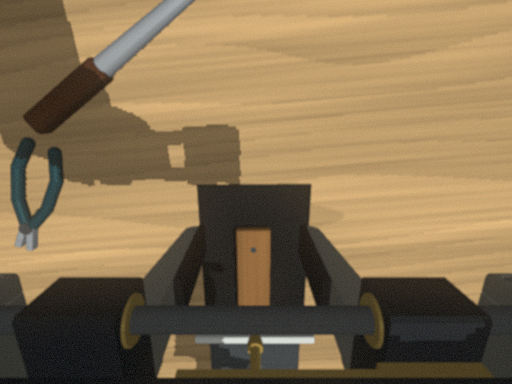

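```bash
python3 -m crank '[{"tx":0,"ty":0,"tz":-0.02,"twist":0,"grip":150},{"tx":0,"ty":0,"tz":-0.03,"twist":0,"grip":255},{"tx":0,"ty":0,"tz":-0.035,"twist":0,"grip":255},{"tx":0,"ty":0,"tz":-0.03,"twist":0,"grip":255},{"tx":-0.01,"ty":0,"tz":-0.015,"twist":0,"grip":255},{"tx":-0.02,"ty":0,"tz":0,"twist":0,"grip":255},{"tx":-0.03,"ty":0,"tz":0,"twist":0,"grip":255},{"tx":-0.03,"ty":0,"tz":0,"twist":0,"grip":255},{"tx":-0.03,"ty":0,"tz":0,"twist":0,"grip":255},{"tx":-0.03,"ty":0,"tz":0,"twist":0,"grip":255},{"tx":-0.03,"ty":0,"tz":0,"twist":0,"grip":255},{"tx":-0.02,"ty":0,"tz":0,"twist":0,"grip":255}]' 20
python3 w.py .669 -.224 .225 -4.72
```

```text
clock: 13.25
position: [0.6324, -0.2212, 0.2568]
tool_rot: [[-0.997, 0.082, -0.003], [0.082, 0.997, 0.001], [0.003, 0.001, -1.0]]
ft_force: [0.1, -1.4, -0.8]
grip_width: 0.0004
clk 13.25 p [ 0.6324 -0.2212  0.2568] yaw -4.72 f [ 0.11 -1.36 -0.81] g 0.0004
now-axes [-0.0368  0.0002  0.0317] twist -0.0
after-turn axes [-0.0368  0.0002  0.0318]
```

```bash
python3 -m crank '[{"tx":-0.015,"ty":0,"tz":0.005,"twist":0,"grip":255},{"tx":-0.012,"ty":0,"tz":0.01,"twist":0,"grip":255},{"tx":-0.008,"ty":0,"tz":0.01,"twist":0,"grip":255},{"tx":-0.002,"ty":0,"tz":0.005,"twist":0,"grip":255},{"tx":0,"ty":0,"tz":0,"twist":0,"grip":255},{"tx":0,"ty":0,"tz":0,"twist":0,"grip":255},{"tx":0,"ty":0,"tz":0,"twist":0,"grip":255}]' 20
python3 w.py .669 -.224 .225 -4.72
python3 - <<'E'
from h import *
snap('side','side7.png');snap('scene','scene7.png')
i=np.hstack([cv2.resize(cv2.imread('pics/scene7.png')[120:250,100:230],None,fx=3,fy=3,interpolation=2),cv2.resize(cv2.imread('pics/side7.png')[150:280,270:400],None,fx=3,fy=3,interpolation=2)]); cv2.imwrite('pics/c7.png',i)
E
```

```text
clock: 13.95
position: [0.6682, -0.2251, 0.2304]
tool_rot: [[-0.997, 0.084, 0.001], [0.084, 0.997, -0.0], [-0.001, -0.0, -1.0]]
ft_force: [-0.2, -0.2, -0.7]
grip_width: 0.0004
clk 13.95 p [ 0.6682 -0.2251  0.2304] yaw -4.79 f [-0.2  -0.21 -0.72] g 0.0004
now-axes [-0.0007  0.0011  0.0054] twist -0.07
after-turn axes [-0.0007  0.0011  0.0054]
```

View pics/c7.png

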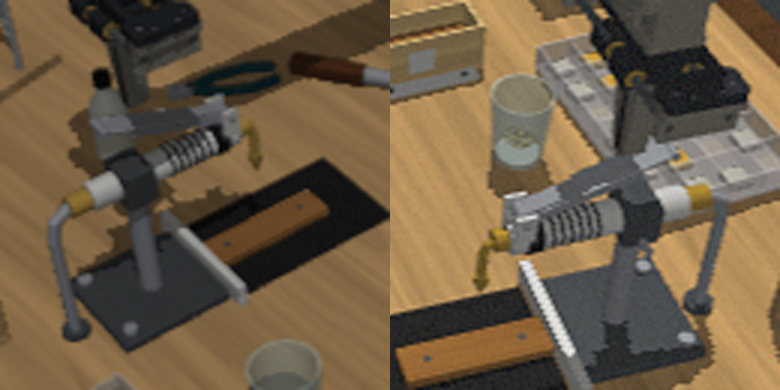

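```bash
python3 -m crank '[{"tx":0,"ty":0.001,"tz":0.004,"twist":0,"grip":255},{"tx":0,"ty":0,"tz":0.004,"twist":0,"grip":255},{"tx":0,"ty":0,"tz":0.003,"twist":0,"grip":255},{"tx":0,"ty":0,"tz":0,"twist":0,"grip":255}]'|egrep 'posi|force'
for i in 1 2 3; do python3 -m crank '[{"tx":0,"ty":0,"tz":0.002,"twist":0,"grip":255},{"tx":0,"ty":0,"tz":0,"twist":0,"grip":255}]' | egrep 'posi|force'; done
```

```text
position: [0.668, -0.2237, 0.2177]
ft_force: [-0.6, -0.6, -0.8]
position: [0.6683, -0.2238, 0.2163]
ft_force: [-0.0, 0.3, 0.3]
position: [0.6683, -0.2238, 0.2143]
ft_force: [0.7, 0.1, 0.4]
position: [0.6686, -0.2238, 0.2126]
ft_force: [0.4, -0.6, 0.3]
```

```bash
for i in 1 2 3 4; do python3 -m crank '[{"tx":0,"ty":0,"tz":0.002,"twist":0,"grip":255},{"tx":0,"ty":0,"tz":0,"twist":0,"grip":255}]' | egrep 'posi|force'; done; python3 w.py
```

```text
position: [0.6686, -0.2238, 0.2106]
ft_force: [0.4, 0.5, 1.8]
position: [0.6685, -0.2238, 0.2085]
ft_force: [0.2, -0.5, 1.5]
position: [0.6685, -0.2238, 0.2065]
ft_force: [1.3, -0.4, 1.6]
position: [0.6686, -0.2238, 0.2045]
ft_force: [1.0, 0.5, 3.3]
clk 15.85 p [ 0.6686 -0.2238  0.2045] yaw -4.77 f [0.97 0.49 3.29] g 0.0009
```

```bash
for i in 1 2 3 4; do python3 -m crank '[{"tx":0,"ty":0,"tz":0.001,"twist":0,"grip":255},{"tx":0,"ty":0,"tz":0,"twist":0,"grip":255}]' | egrep 'posi|force'; done; python3 w.py
```

```text
position: [0.6686, -0.2238, 0.2036]
ft_force: [0.7, -0.1, 2.0]
position: [0.6685, -0.2238, 0.2026]
ft_force: [1.5, -0.7, 2.4]
position: [0.6685, -0.2238, 0.2015]
ft_force: [2.7, -0.3, 2.4]
position: [0.6685, -0.2238, 0.2006]
ft_force: [1.6, 0.1, 2.8]
clk 16.65 p [ 0.6685 -0.2238  0.2006] yaw -4.77 f [1.61 0.08 2.76] g 0.0006
```

```bash
for i in 1 2 ; do python3 -m crank '[{"tx":0,"ty":0,"tz":0.001,"twist":0,"grip":255},{"tx":0,"ty":0,"tz":0,"twist":0,"grip":255},{"tx":0,"ty":0,"tz":0,"twist":0,"grip":255}]' | egrep 'posi|force'; done; python3 w.py
python3 - <<'E'
from h import *
c=snap('side','side8.png');snap('scene','scene8.png')
for n in ('side0','side8','scene0','scene8'):
    c=dict(np.load(f'pics/{n}.png.npz')); P=pts(c); R=np.radians(-4.7); ex=np.array([np.cos(R),np.sin(R)])
    d=P[...,:2]-[.6527,-.2227]; X=d@ex; Y=d@[-ex[1],ex[0]]
    s=(abs(Y)<.010)&(X>-.035)&(X<.0)&(P[...,2]>.178)&(P[...,2]<.24)
    k=np.polyfit(X[s],P[...,2][s],1); print(n,s.sum(),'slope',np.arctan(k[0]).round(3),'z at -20mm',np.polyval(k,-.02).round(4))
    s=(abs(Y)<.012)&(X>.03)&(X<.07)&(P[...,2]>.178)&(P[...,2]<.24)
    print('   rear z@',np.c_[X[s],P[...,2][s]].mean(0).round(4) if s.any() else None)
E
```

```text
position: [0.6686, -0.2238, 0.1998]
ft_force: [1.6, -0.6, 3.6]
position: [0.6687, -0.224, 0.1994]
ft_force: [0.6, 0.1, 6.2]
clk 17.25 p [ 0.6687 -0.224   0.1994] yaw -4.77 f [0.56 0.08 6.2 ] g 0.0006
side0 115 slope 0.355 z at -20mm 0.1966
   rear z@ [0.0428 0.2184]
side8 105 slope 0.142 z at -20mm 0.1896
   rear z@ [0.0367 0.1993]
scene0 48 slope 0.39 z at -20mm 0.1975
   rear z@ [0.0456 0.2198]
scene8 47 slope 0.165 z at -20mm 0.1903
   rear z@ [0.0459 0.203 ]
```

```bash
python3 -m crank '[{"tx":0,"ty":0,"tz":-0.0002,"twist":0,"grip":255},{"tx":0,"ty":0,"tz":0,"twist":0,"grip":255},{"tx":0,"ty":0,"tz":0,"twist":0,"grip":255},{"tx":0,"ty":0,"tz":0,"twist":0,"grip":255}]' | egrep 'posi|force'; for i in 1 2 3; do python3 -m crank '[{"tx":0,"ty":0,"tz":0,"twist":0,"grip":255},{"tx":0,"ty":0,"tz":0,"twist":0,"grip":255},{"tx":0,"ty":0,"tz":0,"twist":0,"grip":255}]' | egrep 'posi|force'; done; python3 w.py
```

```text
position: [0.6687, -0.2239, 0.1994]
ft_force: [1.2, 0.9, 6.0]
position: [0.6687, -0.2239, 0.1994]
ft_force: [0.9, -0.3, 5.4]
position: [0.6687, -0.2239, 0.1994]
ft_force: [1.1, -0.2, 5.4]
position: [0.6687, -0.2239, 0.1994]
ft_force: [2.0, 0.2, 6.7]
clk 18.65 p [ 0.6687 -0.2239  0.1994] yaw -4.77 f [1.98 0.2  6.7 ] g 0.0007
```

```bash
python3 -m crank '[{"tx":0,"ty":0,"tz":0.002,"twist":0,"grip":255},{"tx":0,"ty":0,"tz":0.002,"twist":0,"grip":255},{"tx":0,"ty":0,"tz":0.002,"twist":0,"grip":255},{"tx":0,"ty":0,"tz":0.002,"twist":0,"grip":255},{"tx":0,"ty":0,"tz":0.002,"twist":0,"grip":255},{"tx":0,"ty":0,"tz":0,"twist":0,"grip":255}]' | egrep 'posi|force'; for i in 1 2 3; do python3 -m crank '[{"tx":0,"ty":0,"tz":0.001,"twist":0,"grip":255},{"tx":0,"ty":0,"tz":0,"twist":0,"grip":255}]' | egrep 'posi|force'; done; python3 w.py
```

```text
position: [0.6702, -0.224, 0.1909]
ft_force: [2.9, 0.3, 10.0]
position: [0.6703, -0.2241, 0.1901]
ft_force: [2.0, 0.2, 10.4]
position: [0.6704, -0.224, 0.1892]
ft_force: [2.6, 1.1, 9.9]
position: [0.6705, -0.2241, 0.1883]
ft_force: [2.8, 0.1, 9.8]
clk 19.85 p [ 0.6705 -0.2241  0.1883] yaw -4.75 f [2.81 0.08 9.76] g 0.0003
```

```bash
for i in 1 2 3 4; do python3 -m crank '[{"tx":0,"ty":0,"tz":0.001,"twist":0,"grip":255},{"tx":0,"ty":0,"tz":0,"twist":0,"grip":255}]' | egrep 'posi|force'; done; python3 w.py
```

```text
position: [0.6706, -0.2241, 0.1874]
ft_force: [1.9, 0.2, 10.7]
position: [0.6707, -0.2241, 0.1864]
ft_force: [2.3, -0.3, 11.1]
position: [0.6708, -0.2242, 0.1861]
ft_force: [1.8, 0.2, 12.4]
position: [0.6708, -0.2242, 0.1858]
ft_force: [0.3, 0.3, 16.0]
clk 20.65 p [ 0.6708 -0.2242  0.1858] yaw -4.76 f [ 0.28  0.28 15.98] g 0.0004
```

Hard stop reached (16 N, position stalled at z 0.186). I hold it and check the blank while it is down.

```bash
for i in 1 2; do python3 -m crank '[{"tx":0,"ty":0,"tz":0,"twist":0,"grip":255},{"tx":0,"ty":0,"tz":0,"twist":0,"grip":255},{"tx":0,"ty":0,"tz":0,"twist":0,"grip":255},{"tx":0,"ty":0,"tz":0,"twist":0,"grip":255},{"tx":0,"ty":0,"tz":0,"twist":0,"grip":255},{"tx":0,"ty":0,"tz":0,"twist":0,"grip":255}]' | egrep 'posi|force'; done; python3 w.py
python3 - <<'E'
from h import *
snap('side','side9.png');snap('scene','scene9.png')
i=np.hstack([cv2.resize(cv2.imread('pics/scene9.png')[120:250,100:230],None,fx=3,fy=3,interpolation=2),cv2.resize(cv2.imread('pics/side9.png')[180:310,250:380],None,fx=3,fy=3,interpolation=2)]); cv2.imwrite('pics/c9.png',i)
E
```

```text
position: [0.6708, -0.2242, 0.1858]
ft_force: [0.6, 1.2, 14.9]
position: [0.6708, -0.2242, 0.1858]
ft_force: [0.7, -0.0, 16.1]
clk 21.85 p [ 0.6708 -0.2242  0.1858] yaw -4.76 f [ 0.67 -0.05 16.12] g 0.0006
```

View pics/c9.png

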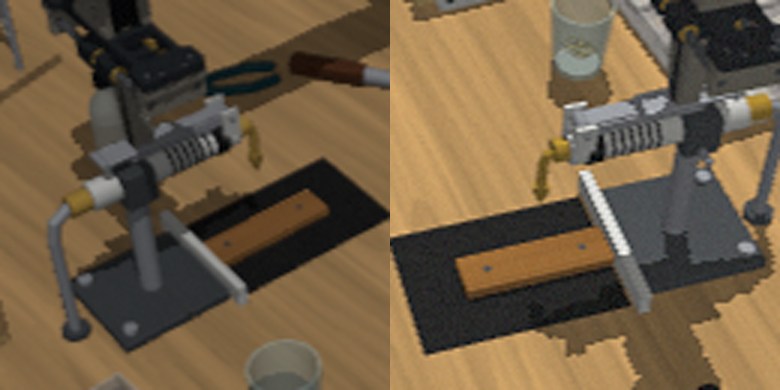

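The lever is flat down on the gun, and the blank still lies against the backstop. I let the lever up and back off.

```bash
python3 -m crank '[{"tx":0,"ty":0,"tz":-0.003,"twist":0,"grip":255},{"tx":0,"ty":0,"tz":-0.004,"twist":0,"grip":255},{"tx":0,"ty":0,"tz":-0.005,"twist":0,"grip":255},{"tx":0,"ty":0,"tz":-0.006,"twist":0,"grip":255},{"tx":0,"ty":0,"tz":-0.01,"twist":0,"grip":255},{"tx":0,"ty":0,"tz":-0.015,"twist":0,"grip":255},{"tx":0,"ty":0,"tz":-0.025,"twist":0,"grip":255},{"tx":0,"ty":0,"tz":-0.03,"twist":0,"grip":255},{"tx":0,"ty":0,"tz":-0.02,"twist":0,"grip":255},{"tx":0,"ty":0,"tz":-0.005,"twist":0,"grip":255},{"tx":0,"ty":0,"tz":0,"twist":0,"grip":255}]'
python3 - <<'E'
from h import *
for n in ('side','scene'): snap(n,n+'10.png')
R=np.radians(-4.7); ex=np.array([np.cos(R),np.sin(R)]); ey=np.array([-ex[1],ex[0]])
for n in ('side0','side10','scene0','scene10'):
    c=dict(np.load(f'pics/{n}.png.npz')); P=pts(c); I=c['pixels'].astype(int)
    d=P[...,:2]-[.6527,-.2227]; X=d@ex; Y=d@ey; z=P[...,2]
    s=(abs(Y)<.012)&(X>.02)&(X<.06)&(z>.178)&(z<.24); print(n,'lever',s.sum(),np.c_[X[s],z[s]].mean(0).round(4))
    if n.endswith('10'):
        m=(abs(Y)<.06)&(X>-.22)&(X<-.025)&(z>.006)&(z<.018)&(I[...,0]-I[...,2]>35)
        r=cv2.minAreaRect(P[m][:,:2].astype(np.float32)*1000); print('blank',m.sum(),r); b=P[m][:,:2].mean(0)-[.6527,-.2227]; print('in stand',(b@ex).round(4),(b@ey).round(4))
        x,y=P[...,0],P[...,1]; m=(abs(x-.651)<.06)&(abs(y-.19)<.012)&(z>.01)&(z<.055); print('stack top z',np.median(z[m]).round(4))
i=np.hstack([cv2.resize(cv2.imread('pics/scene10.png')[130:330,90:290],None,fx=2,fy=2,interpolation=2),cv2.resize(cv2.imread('pics/side10.png')[130:330,210:410],None,fx=2,fy=2,interpolation=2)]); cv2.imwrite('pics/c10.png',i)
E
```

```text
clock: 23.05
position: [0.6684, -0.2238, 0.3052]
tool_rot: [[-0.997, 0.083, 0.0], [0.083, 0.997, -0.0], [-0.0, -0.0, -1.0]]
ft_force: [-0.1, 0.2, -1.0]
grip_width: 0.0005
side0 lever 132 [0.0377 0.2164]
side10 lever 137 [0.0376 0.2164]
blank 656 ((551.0241088867188, -215.84521484375), (41.73600387573242, 141.64352416992188), 85.33190155029297)
in stand -0.1029 -0.0033
stack top z 0.0363
scene0 lever 63 [0.0393 0.2174]
scene10 lever 71 [0.04   0.2177]
blank 387 ((548.6286010742188, -211.35003662109375), (43.908443450927734, 131.6170654296875), 86.29163360595703)
in stand -0.1033 0.0036
stack top z 0.0364
```

View pics/c10.png

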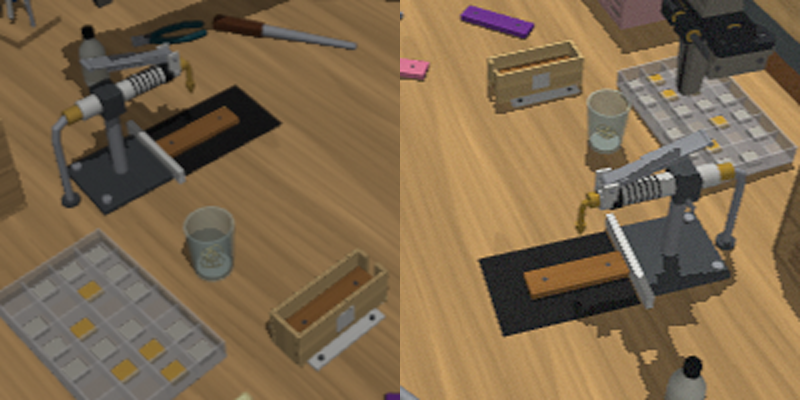

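View pics/side10.png

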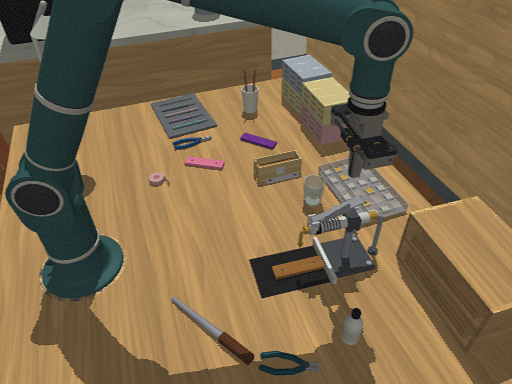

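Side and scene views: the lever is back up at its start height, the blank touches the backstop (side view, 300,268), and three blanks remain in the chute with the stack top at 36 mm. The bystanders look unmoved.

```bash
python3 -c "
from station import env
print(env.sign_off())"
```

```text
the job is handed in; nothing more can be done
None
```

The job is done and handed in at about 23 s of the 67 s allowed; the hand-in gives no verdict. I drew the bottom blank out of the chute, carried it to the stand and pushed it against the backstop until it stopped (about 6 N). I held the lever at its pressure point for 1.3 s at about 6 N. I then pressed it to its hard stop, held that for 1.2 s at about 16 N, and let it come up.

- **Blank:** it lies flat, touching the backstop and square to within about 1°. The two cameras disagree on its sideways offset, −3 mm against +4 mm. Lengthwise, both depth readings put its centre about 3 mm short of home, but the pictures and the push show contact. Both are within tolerance.
- **Lever:** it is back at its starting height in both cameras, to within 0.5 mm.
- **Chute:** the stack top is at 36 mm, which fits three blanks lying flat.
- **Bystanders:** they look unmoved in the final pictures; I did not measure them.
- **Lever angles:** I could not read the two stages directly. I judged them from force and tool travel. A rough fit of the lever's slope at the pressure point gave a larger turn than expected (about 0.21 rad against 0.13), while its height drop (0.14–0.16 rad), the tool travel and the force fitted the pressure point.

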